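Lock the battery cover of the bakery scale

ROBOT

A 7-joint arm with a two-finger parallel gripper is mounted at the origin on the work surface. World frame = base frame: x ahead of the robot, y to its left, z up, the work surface at z = 0. Lengths are in mm, angles in rad, forces in N, time in s.
With the tool pointing down it reaches from about 400 to 750 mm from the base axis. Payload 19.5 kg.
Tool frame: the origin (TCP) lies midway between the tips of the shut fingers; the grasp point (between the pads) lies 19 mm behind it; z points along the fingers, y is the line along which they close (so a half turn about z gives the same grasp; the last joint's range is limited). The gripper opens to 85 mm and grips with 20 to 120 N. Pads are 22 mm wide; open, the fingers measure 114 mm over their backs; the gripper's body (76 mm by 85 mm) begins 54 mm behind the grasp point. The pads swing forward as they close: fully open they stand 13 mm farther back than shut.
Start: joints at [-1.232, 0.707, -0.028, 1.485, 0.022, 0.951, -0.075], TCP at [213.692, 533.789, 231.268] pointing down, gripper open.
Joint ranges: [-2.71, 2.71], [-0.32, 2.16], [-1.57, 1.52], [0, 2.45], [-1.46, 4.6], [0, 2.02], [-2.83, 2.83]. Speed limits (rad/s): [1.89, 1.89, 2.57, 2.57, 3.01, 3.01, 3.01].

INTERFACE

Orientations are given as a rotation vector (axis times angle).
In Python, from plant import manip, eyes, finish_job gives the robot as it stands.
- The arm moves only by the tool step_arm, never from a script. Its arguments are lists of equal length, an entry for each row: "travel": the shift along the tool's x, y, z in mm, a list of three; "roll": the turn about the tool's z in degrees; "gripper": the finger opening in mm, from 0 to 85.4. In form: {"travel": [[dx, dy, dz], ...], "roll": [roll, ...], "gripper": [gripper, ...]}. A call has 1 to 5 rows; each row is the pose to reach, as a shift and turn from the pose commanded when the call began, along the tool's axes at that moment; what a row does not reach only later rows make up. A row lasts 1/12 s, in which the tool goes at most 41.7 mm and 7.16 degrees, less where a joint would pass 70% of its speed; a pose out of reach is approached as far as the arm can. A call with a gripper value outside its range is refused whole. The fingers move at their own pace and stop on an object; "newtons" is the grip in N (left out, the last holds). Time passes only in rows, so rows that repeat a pose let the fingers close. It gives the time, the measured TCP pose, the force, the opening and the grip force at its end, in the units of the state.
- manip.read_state(): the state, without advancing time (a new reading comes with each control period).
- eyes.grab_frame(name): name is "scene" or "top"; returns the picture (480x640x3 uint8, red, green, blue); there is no depth.
- eyes.camera_info(name): a dict with "camera_matrix" (3x3 intrinsics, pixels), "extrinsics" (4x4, takes a point from camera to world coordinates). Camera axes: x right, y down, z forward; pixel columns grow to the right and rows downward; lengths in mm; the calibration is good to about 2 mm. A picture is of the moment at which its call begins. camera_info takes no time and is no camera call.
- finish_job(): hands the job in; it is judged then, once.
The state is a dict: "time": time; "qpos": joint angles; "qvel": joint speeds; "tau": joint torques, N m; "ee_pos": TCP position; "orientation": TCP orientation; "force": force on the tool from outside, world axes, zero at the start; "moment": the same for the moment, N m; "finger_gap": finger opening in mm; "gripper_force": force on a finger pad.
Only numpy, scipy, OpenCV 4.12 (cv2) and the standard library are available. Lean on these libraries where they do the work, as an engineer would, in place of code of your own. Each camera call takes 0.05 s, during which the arm holds its last target. There are 200 camera calls.

TASK

The bakery's bench scale lies face down on the counter with fresh batteries in it. Take the yellow flat-bladed key from the key rack, put its blade into the slot of the round lock in the battery cover and use it to turn the lock clockwise, seen from above, a quarter turn to its stop, so that the slot points at the green dots. Then pull the key out and put it down in the green coin tray, letting go only when it is low over the tray.

Things in the scene. Friction and masses are not known exactly. Their poses are not given: they have to be found in the camera images.
- key: Yellow key, upright, blade sunk 10 mm in a fixed dark rack (45 mm high, three places 70 mm apart along key x; red and blue keys with round and square tips: wrong). Handle 40 (x) x 16 (y) x 60 mm (z): grip its 16 mm faces. Blade below it 36 (x) x 4 (y) x 10 mm deep, last 2 mm 33 x 2.8. About 90 g. Origin: centre of the blade's tip; z up; handle from z = 10 to 70 mm.
- latch_slot (a point): Slot centre at the lock's top, on its axis, 62 mm above the counter. Aluminium disc, 64 mm, flush in a black cover (130 x 120) on the fixed white scale (260 x 220, top at 48 mm, feet to 57). Slot along point x, across the whole disc, 10 mm wide, 12 deep; turns with the lock; z up. Blade fully in: tip 10 mm below this point. Red dots: open; green: locked.
- latch (a joint): Turn of the lock, rad: 0 open (slot at the red dots), growing clockwise seen from above, to a stop at 1.571, locked (slot at the green dots). Starts between 0 and 0.2. Light friction, about 0.1 N m; stays where it is left. The blade has about 9 degrees of play either way in the slot.
- tray: Green coin tray, 170 (x) x 130 (y) mm outside, walls 5 mm thick and 16 mm high, floor 5 mm thick under a 1 mm dark mat; fixed. Origin: centre of its underside on the counter; z up. Rack and tray stand one on each side of the scale; which is left and which right varies.
There are look-alikes about, which are no part of the job. Several things look just like the tray: the one meant starts nearest to the robot's base.

How it is judged (in metres and radians):
On the way, in this order (a step that is already met when the one before it is completed fails the run):
1. the yellow key's blade is in the slot of the still open lock (at least 5 mm deep, upright) (z of key in the frame of latch_slot below -0.005 m and horizontal distance between key and latch_slot below 0.015 m and angle between the x axis of key and the x axis of latch_slot, either way round below 0.35 rad and angle between key's own z axis and vertical below 0.35 rad and value of joint latch below 0.8 rad), for 0.1 s.
2. the lock is turned to within about 20 degrees of its stop with the blade still in the slot (z of key in the frame of latch_slot below -0.005 m and horizontal distance between key and latch_slot below 0.015 m and angle between the x axis of key and the x axis of latch_slot, either way round below 0.35 rad and angle between key's own z axis and vertical below 0.35 rad and value of joint latch above 1.22 rad), for 0.1 s.
At the end, for the whole second after the job is handed in: The lock stands within about 20 degrees of its locked stop; the yellow key lies or stands in the coin tray (the tip of its blade within the tray's outline and less than 40 mm above the counter), released and at rest (value of joint latch above 1.22 rad and x of key in the frame of tray between -0.085 and 0.085 m and y of key in the frame of tray between -0.065 and 0.065 m and z of key in the frame of tray below 0.04 m and linear speed of key below 0.03 m/s and contact force between the fingers and key below 0.1 N); the robot touches nothing.
It fails at once if the key is let go with its blade's tip more than 90 mm above the counter (height (world z) of key above 0.09 m and contact force between the fingers and key below 0.05 N).
It also fails if it takes over 54 s, if anything falls off the work surface, if the arm or the gripper's body presses on something with over 40 N, if the wrist force passes 120 N, or if a joint passes its speed limit or range.

## Working session

There is one attempt and no reset: what is moved stays moved. The work goes in short steps, Python scripts to look and compute and a tool call to move; the robot and the scene stay as the last step left them, time stands still between calls to the robot, and variables do not carry over. Pictures are saved under pics/ and viewed, at most 10 in all, crops included, and the job is handed in when it is done.

Besides the shell and the picture viewer there is one more tool, called after ">>>" as a command line: name --pt "numbers of a row" for each row, then --argument value for the rest. step_arm: Moves the arm, as the interface text tells. Its arguments: {"type":"object","properties":{"travel":{"type":"array"},"roll":{"type":"array"},"gripper":{"type":"array"},"newtons":{"type":"number"}},"required":["travel","roll","gripper"]}

```bash
mkdir -p pics
python3 - <<'E'
from plant import manip, eyes
import cv2, numpy as np
for n in("scene","top"):
    f=eyes.grab_frame(n); cv2.imwrite(f"pics/{n}0.png",f[:,:,::-1]); c=eyes.camera_info(n); print(n,np.round(c["camera_matrix"],1).tolist(),np.round(c["extrinsics"],3).tolist())
s=manip.read_state(); print(s["time"],s["ee_pos"],s["orientation"],s["finger_gap"])
E
```

```text
scene [[483.3, 0.0, 310.2], [0.0, 483.3, 241.6], [0.0, 0.0, 1.0]] [[-0.694, 0.399, -0.599, 1269.201], [0.72, 0.373, -0.586, 668.677], [-0.011, -0.838, -0.546, 770.317], [0.0, 0.0, 0.0, 1.0]]
top [[552.8, 0.0, 322.4], [0.0, 552.8, 238.1], [0.0, 0.0, 1.0]] [[-0.018, -0.984, 0.176, 229.014], [-1.0, 0.019, 0.008, -109.35], [-0.011, -0.176, -0.984, 1414.923], [0.0, 0.0, 0.0, 1.0]]
0.1 [213.63256441 533.59962149 230.87608861] [-5.94665837e-01 -3.08460522e+00  1.52416865e-03] 85.23407496502946
```

View pics/top0.png

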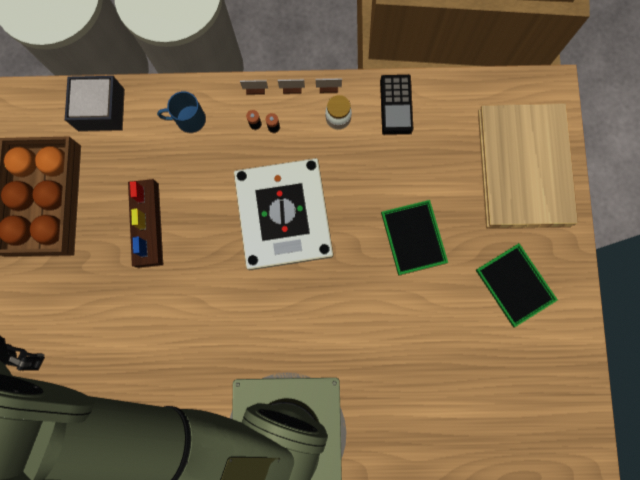

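View pics/scene0.png

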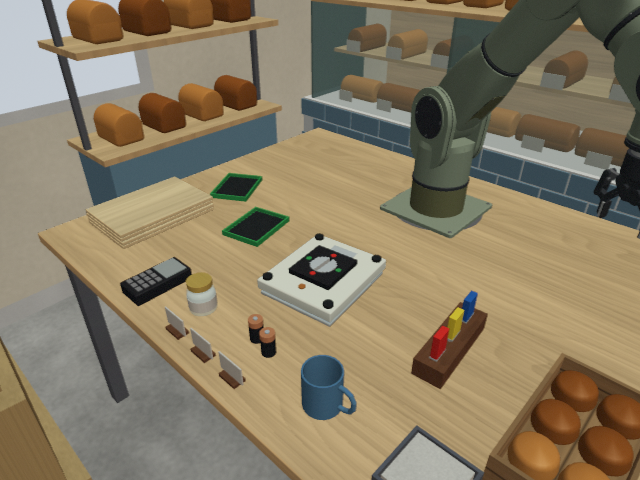

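The top view shows the rack with the yellow key at about (137,217), the lock at (282,212), and tray candidates at (414,237) and (517,285). I'll compute the trays' distances to the base and enlarge the crops.

```bash
cat > h.py <<'E'
from plant import manip, eyes
import cv2, numpy as np
def w(n,u,v,z):
    c=eyes.camera_info(n);K=np.array(c["camera_matrix"]);T=np.array(c["extrinsics"])
    d=T[:3,:3]@np.linalg.solve(K,[u,v,1]);o=T[:3,3];return o+d*(z-o[2])/d[2]
def px(n,p):
    c=eyes.camera_info(n);K=np.array(c["camera_matrix"]);T=np.array(c["extrinsics"])
    q=K@(T[:3,:3].T@(np.array(p,float)-T[:3,3]));return q[:2]/q[2]
E
python3 - <<'E'
from h import *
for u,v in((414,237),(517,285)):
    p=w("top",u,v,8);print(p,np.hypot(p[0],p[1]))
t=cv2.imread("pics/top0.png");s=cv2.imread("pics/scene0.png")
R=lambda i,x,y,ww,hh,k:cv2.resize(i[y:y+hh,x:x+ww],None,fx=k,fy=k,interpolation=cv2.INTER_CUBIC)
a=R(t,115,172,60,100,6);b=R(t,247,176,70,70,6)
b=cv2.copyMakeBorder(b,0,180,0,0,0)
cv2.imwrite("pics/c1.png",np.hstack([a,b]))
a=R(s,405,280,90,105,5);b=R(s,285,240,75,45,5);b=cv2.copyMakeBorder(b,0,300,0,0,0)
cv2.imwrite("pics/c2.png",np.hstack([a,b[:525]]) if b.shape[0]>=525 else a)
E
```

```text
[ 479.14433531 -335.12180828    8.        ] 584.7101165890788
[ 350.33898682 -590.13050369    8.        ] 686.2881443511698
```

View pics/c1.png

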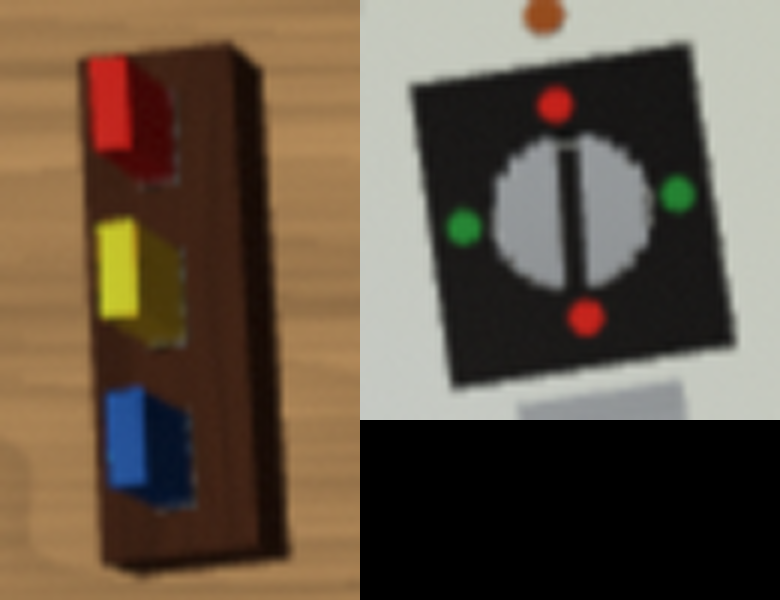

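View pics/c2.png

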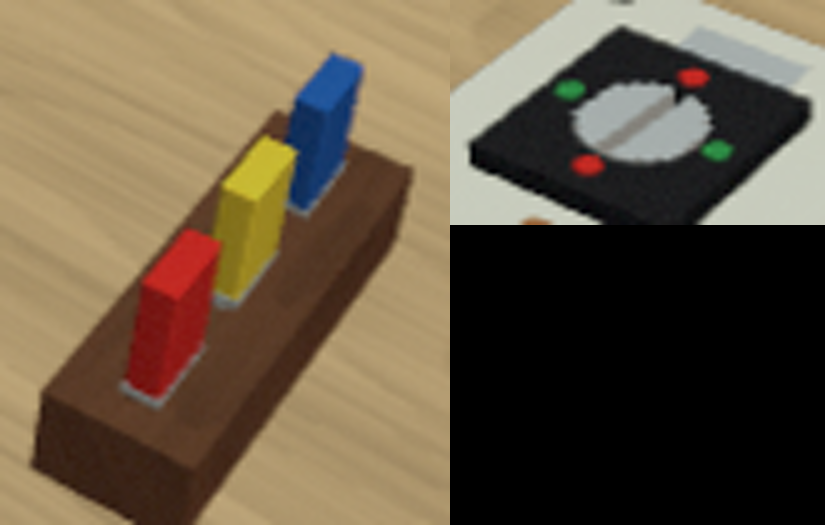

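```bash
cat > m.py <<'E'
from h import *
t=cv2.imread("pics/top0.png");s=cv2.imread("pics/scene0.png")
hsv=cv2.cvtColor(t[190:250,120:160],cv2.COLOR_BGR2HSV)
m=cv2.inRange(hsv,(22,120,160),(35,255,255));c=max(cv2.findContours(m,0,1)[0],key=cv2.contourArea)
r=cv2.minAreaRect(c);b=cv2.boxPoints(r)+[120,190];print(r)
M=cv2.moments(m,True);print("keytop px",M["m10"]/M["m00"]+120,M["m01"]/M["m00"]+190)
print("key top",w("top",M["m10"]/M["m00"]+120,M["m01"]/M["m00"]+190,105));print([w("top",*q,105).round(1)[:2] for q in b])
f=lambda X,Y,x0,y0,k:(x0+(X+.5)/k-.5,y0+(Y+.5)/k-.5)
g=lambda X,Y:f(X,Y,115,172,6)
# rack top corners in c1 (z=45)
A=w("top",*g(233,45),45);B=w("top",*g(260,545),45);A2=w("top",*g(80,60),45);B2=w("top",*g(103,560),45)
print("rack",A,B,A2,B2,[np.degrees(np.arctan2(*(p-q)[1::-1])) for p,q in((A,B),(A2,B2))],(A+B+A2+B2)/4)
l=lambda X,Y:w("top",*f(X-360,Y,247,176,6),62)
print("disc",l(573,213),"dots",(l(556,105)+l(586,317))/2,(l(464,227)+l(678,194))/2)
for p,q in(((569,150),(576,290)),((556,105),(586,317)),((678,194),(464,227))):
    d=l(*p)-l(*q);print(np.degrees(np.arctan2(d[1],d[0])))
k=lambda X,Y:f(X,Y,405,280,5)
ks=[(222,185),(262,138),(297,150),(257,203)]
print("scene keytop",[w("scene",*k(*q),105).round(1)[:2] for q in ks],np.mean([w("scene",*k(*q),105) for q in ks],0))
h=lambda X,Y:w("scene",*f(X-450,Y,285,240,5),62)
print("scene dots",(h(693,77)+h(588,165))/2,(h(569,90)+h(717,150))/2)
d=h(693,77)-h(588,165);print(np.degrees(np.arctan2(d[1],d[0])))
for q in[(382,212),(431,202),(446,263),(400,273)]:print("tray",w("top",*q,16).round(1))
E
python3 m.py
```

```text
((14.5, 26.5), (15.0, 5.0), 90.0)
keytop px 134.46067415730337 216.71910112359552
key top [525.38560778 356.91132496 105.        ]
[array([544.8, 363.8]), array([544.5, 351.5]), array([507.2, 350. ]), array([507.4, 362.1])]
rack [637.22445901 333.4672834   45.        ] [420.50805838 314.3193388   45.        ] [631.92927281 399.09086289  45.        ] [415.45206443 379.85905506  45.        ] [np.float64(5.049248001259146), np.float64(5.076821495043706)] [526.27846366 356.68413504  45.        ]
disc [542.11802112   0.92527619  62.        ] dots [543.25794197   1.79371439  62.        ] [543.2104037    1.73325441  62.        ]
2.5144451107913484
7.574467964514405
-82.16439176144084
scene keytop [array([548.1, 354.3]), array([511.3, 351.3]), array([508.1, 365.6]), array([548., 370.])] [528.89528708 360.27861445 105.        ]
scene dots [543.49297199   2.78409861  62.        ] [543.29810841   2.46462337  62.        ]
-172.0452267490692
tray [ 545.1 -254.2   16. ]
tray [ 569.1 -382.2   16. ]
tray [ 409.  -411.9   16. ]
tray [ 385.6 -294.    16. ]
```

```bash
cat > go.py <<'E'
import sys
from plant import manip
import numpy as np
from scipy.spatial.transform import Rotation as Ro
x,y,z,a=map(float,sys.argv[1:5]);s=manip.read_state();R=Ro.from_rotvec(s["orientation"]).as_matrix()
yaw=np.degrees(np.arctan2(R[1,0],R[0,0]))
print("d tool",(R.T@(np.array([x,y,z])-s["ee_pos"])).round(1),"roll",round((yaw-a+180)%360-180,1),"tilt",R[:,2].round(3),"q7",round(s["qpos"][6],2),"t",s["time"],"F",np.round(s["force"],1),"yaw",round(yaw,1),"at",s["ee_pos"].round(1))
E
python3 go.py 527 358 180 185.1
```

```text
d tool [-356.2  -46.5   50.9] roll -26.9 tilt [-0.    -0.001 -1.   ] q7 -0.08 t 0.1 F [-0.3  0.1  0.3] yaw 158.2 at [213.6 533.6 230.9]
```

>>> step_arm --pt "-40 -5 5" --pt "-80 -10 10" --pt "-120 -16 17" --pt "-160 -21 23" --pt "-200 -26 29" --roll '[-5,-10,-15,-20,-27]' --gripper '[85,85,85,85,85]' --newtons 60

```text
time: 0.52
ee_pos: [391.1, 434.0, 201.8]
orientation: [0.148, -3.138, 0.001]
force: [0.3, 0.6, -0.0]
finger_gap: 85.1
gripper_force: 0.0
```

```bash
python3 go.py 527 358 180 185.1
```

```text
d tool [-128.1  -88.5   21.8] roll 0.3 tilt [-0. -0. -1.] q7 0.62 t 0.5167 F [ 0.3  0.6 -0. ] yaw -174.6 at [391.1 434.  201.8]
```

>>> step_arm --pt "-32 -22 5" --pt "-64 -44 11" --pt "-96 -66 16" --pt "-128 -88 22" --pt "-128 -88 22" --roll '[0,0,0,0,0]' --gripper '[85,85,85,85,85]'

```text
time: 0.93
ee_pos: [531.0, 352.9, 178.3]
orientation: [-0.129, 3.138, -0.007]
force: [-0.2, -1.1, -1.9]
finger_gap: 85.2
gripper_force: 0.0
```

```bash
python3 go.py 527 358 61 185.1
python3 - <<'E'
from h import *
a=eyes.grab_frame("top")[150:290,70:230,::-1];b=eyes.grab_frame("scene")[200:400,380:540,::-1]
cv2.imwrite("pics/d1.png",np.hstack([cv2.resize(a,(400,350),interpolation=2),cv2.resize(b,(400,500),interpolation=2)[:350]]) )
E
```

```text
d tool [  3.7   6.  117.3] roll -0.4 tilt [ 0.001 -0.004 -1.   ] q7 0.86 t 0.9333 F [-0.2 -1.1 -1.9] yaw -175.3 at [531.  352.9 178.3]
```

View pics/d1.png

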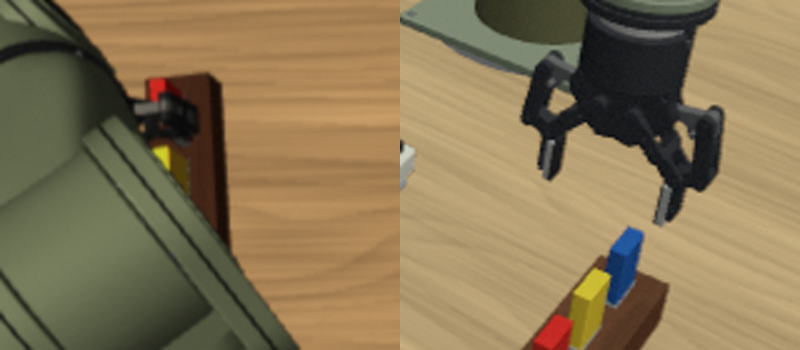

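```bash
python3 - <<'E'
from h import *
print(px("scene",(531,353,191)),px("top",(527,358,105)),px("scene",(527,358,105)))
E
python3 go.py 527 358 61 185.1
```

```text
[459.46095997 278.81753029] [134.04252876 216.07954038] [456.01368196 312.36691204]
d tool [ -1.2   0.  118.4] roll -0.1 tilt [-0.001 -0.001 -1.   ] q7 0.86 t 1.0333 F [-0.7  1.1 -1. ] yaw -175.0 at [525.9 358.  179.4]
```

>>> step_arm --pt "-1 0 35" --pt "-1 0 70" --pt "-1 0 95" --pt "-1 0 112" --pt "-1 0 118" --roll '[0,0,0,0,0]' --gripper '[85,85,85,85,85]'

```text
time: 1.45
ee_pos: [524.2, 359.6, 59.8]
orientation: [0.144, -3.135, 0.002]
force: [-0.6, -0.8, -0.0]
finger_gap: 85.2
gripper_force: 0.0
```

>>> step_arm --pt "0 0 0" --pt "0 0 0" --pt "0 0 0" --pt "0 0 0" --pt "0 0 0" --roll '[0,0,0,0,0]' --gripper '[40,30,24,20,16]'

```text
time: 1.87
ee_pos: [526.4, 359.6, 63.2]
orientation: [-0.142, 3.137, 0.001]
force: [-0.1, 0.7, 0.3]
finger_gap: 24.8
gripper_force: 0.0
```

>>> step_arm --pt "0 0 0" --pt "0 0 0" --pt "0 0 0" --pt "0 0 0" --pt "0 0 0" --roll '[0,0,0,0,0]' --gripper '[5,5,5,5,5]'

```text
time: 2.28
ee_pos: [526.3, 359.5, 63.0]
orientation: [-0.142, 3.138, 0.001]
force: [-1.0, -0.6, 7.0]
finger_gap: 15.7
gripper_force: 58.2
```

```bash
python3 go.py 527 358 61 185.1
```

```text
d tool [-0.5 -1.6  2. ] roll 0.1 tilt [ 0.001  0.    -1.   ] q7 0.82 t 2.2833 F [-1.  -0.6  7. ] yaw -174.8 at [526.3 359.5  63. ]
```

>>> step_arm --pt "0 0 -10" --pt "0 0 -25" --pt "0 0 -40" --pt "0 0 -55" --pt "0 0 -60" --roll '[0,0,0,0,0]' --gripper '[5,5,5,5,5]'

```text
time: 2.7
ee_pos: [526.7, 359.8, 125.0]
orientation: [-0.142, 3.136, 0.002]
force: [0.6, 0.0, -0.4]
finger_gap: 15.2
gripper_force: 58.4
```

```bash
python3 go.py 543 3 123 183
```

```text
d tool [  16.  -356.8    1.4] roll 2.2 tilt [ 0.002  0.002 -1.   ] q7 0.84 t 2.7 F [ 0.6  0.  -0.4] yaw -174.8 at [526.7 359.8 125. ]
```

>>> step_arm --pt "1 -30 0" --pt "3 -65 0" --pt "5 -105 0" --pt "7 -145 0" --pt "8 -180 0" --roll '[0,1,1,2,2]' --gripper '[5,5,5,5,5]'

```text
time: 3.12
ee_pos: [534.1, 176.8, 122.5]
orientation: [0.085, -3.14, 0.001]
force: [1.1, -1.0, -1.9]
finger_gap: 15.3
gripper_force: 58.7
```

```bash
python3 go.py 543 3 123 183
```

```text
d tool [   0.5 -174.    -0.4] roll 0.1 tilt [-0.    -0.001 -1.   ] q7 1.01 t 3.1167 F [ 1.1 -1.  -1.9] yaw -176.9 at [534.1 176.8 122.5]
```

>>> step_arm --pt "0 -40 0" --pt "0 -80 0" --pt "0 -120 0" --pt "0 -155 0" --pt "0 -175 0" --roll '[0,0,0,0,0]' --gripper '[5,5,5,5,5]'

```text
time: 3.53
ee_pos: [543.9, -0.0, 122.4]
orientation: [0.081, -3.14, 0.003]
force: [0.5, -1.3, -0.8]
finger_gap: 15.2
gripper_force: 58.7
```

>>> step_arm --pt "0 0 0" --pt "0 0 0" --pt "0 0 0" --roll '[0,0,0]' --gripper '[5,5,5]'

```text
time: 3.78
ee_pos: [544.1, 5.5, 122.4]
orientation: [0.088, -3.14, -0.001]
force: [0.3, 0.5, -0.6]
finger_gap: 15.3
gripper_force: 58.7
```

```bash
python3 go.py 543 3 123 183
python3 - <<'E'
from h import *
a=eyes.grab_frame("top")[150:290,210:370,::-1];b=eyes.grab_frame("scene")[180:330,250:410,::-1]
print(px("scene",(543,3,62)),px("scene",(543,3,95)))
cv2.imwrite("pics/d2.png",np.hstack([cv2.resize(a,(200,562),interpolation=2),cv2.resize(b,(600,562),interpolation=2)]) )
E
```

```text
d tool [ 1.2 -2.4 -0.6] roll 0.2 tilt [-0.     0.001 -1.   ] q7 1.26 t 3.7833 F [ 0.3  0.5 -0.6] yaw -176.8 at [544.1   5.5 122.4]
[323.16629369 263.52457393] [323.2208915  252.66545699]
```

View pics/d2.png

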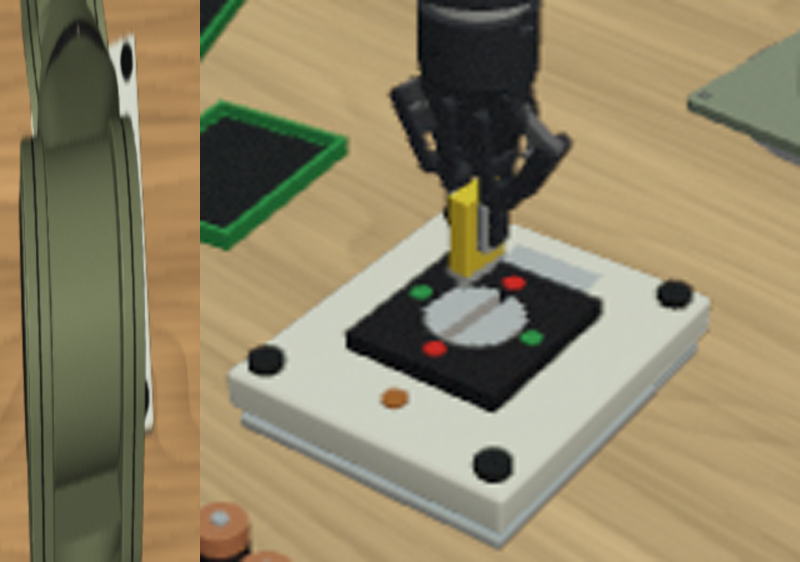

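Run:
```python
from h import *
print(px("scene",(560.5,6.4,94.4)),px("scene",(544,5.5,94.4)))
f=lambda X,Y:w("scene",250+(X-200+.5)/3.75-.5,180+(Y+.5)/3.747-.5,62)
for n,p in dict(disc=(475,318),L=(424,316),R=(527,316),s1=(450,335),s2=(503,299),r1=(513,283),r2=(435,349),g1=(421,292),g2=(531,338)).items():print(n,f(*p).round(1))
```

```text
[319.38907278 256.36219595] [323.69050681 253.42526503]
disc [546.4   5.5  62. ]
L [568.  -20.9  62. ]
R [521.   29.2  62. ]
s1 [571.7   6.4  62. ]
s2 [517.3   4.4  62. ]
r1 [498.5  -3.3  62. ]
r2 [589.5   9.8  62. ]
g1 [549.3 -41.9  62. ]
g2 [537.8  47.5  62. ]
```

>>> step_arm --pt "0 -2 5" --pt "0 -2 12" --pt "0 -2 20" --pt "0 -2 26" --pt "0 -2 28" --roll '[0,0,0,0,0]' --gripper '[5,5,5,5,5]'

```text
time: 4.3
ee_pos: [543.7, 2.8, 92.9]
orientation: [0.088, -3.139, 0.0]
force: [-0.1, -0.9, -1.1]
finger_gap: 15.6
gripper_force: 58.7
```

>>> step_arm --pt "0 0 2" --pt "0 0 4" --pt "0 0 6" --pt "0 0 8" --pt "0 0 9" --roll '[0,0,0,0,0]' --gripper '[5,5,5,5,5]'

```text
time: 4.72
ee_pos: [544.2, 2.6, 85.1]
orientation: [0.087, -3.14, 0.0]
force: [0.0, -0.1, -2.0]
finger_gap: 15.4
gripper_force: 58.7
```

```bash
python3 go.py 544 3.5 81 183
```

```text
d tool [0.2 0.9 4.1] roll 0.2 tilt [-0. -0. -1.] q7 1.24 t 4.7167 F [ 0.  -0.1 -2. ] yaw -176.8 at [544.2   2.6  85.1]
```

>>> step_arm --pt "0 0 1" --pt "0 0 2" --pt "0 0 3" --pt "0 0 3.5" --pt "0 0 3.5" --roll '[0,0,0,0,0]' --gripper '[5,5,5,5,5]' --newtons 80

```text
time: 5.13
ee_pos: [544.2, 2.6, 81.7]
orientation: [0.087, -3.14, 0.0]
force: [-0.2, -0.9, -0.8]
finger_gap: 15.3
gripper_force: 80.0
```

Run:
```python
from h import *
s=manip.read_state();print(s["ee_pos"],s["force"],s["moment"],s["qpos"].round(2) if hasattr(s["qpos"],"round") else s["qpos"])
b=eyes.grab_frame("scene")[210:310,270:380,::-1]
cv2.imwrite("pics/d3.png",cv2.resize(b,(660,600),interpolation=2))
```

```text
[544.2033485    2.58489919  81.7239638 ] [-0.22169556 -0.91379381 -0.76411095] [-0.0059085   0.01143367 -0.04242693] [ 0.06  0.89 -0.23  1.75  0.35  0.55  1.24]
```

View pics/d3.png

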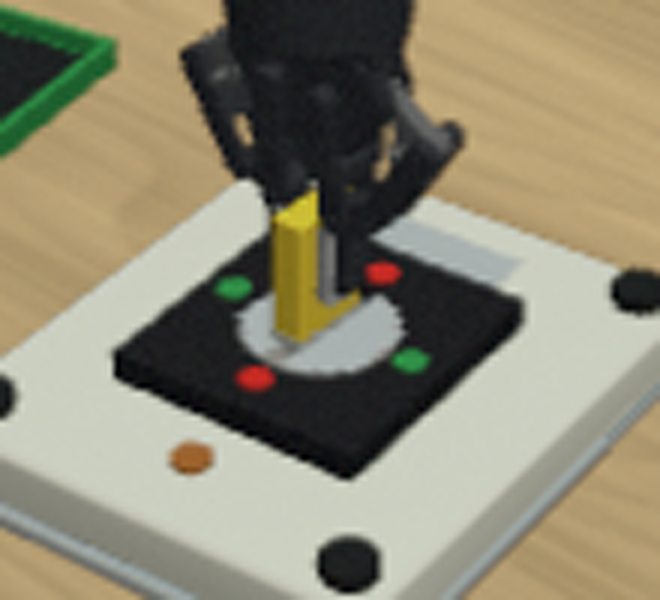

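>>> step_arm --pt "0 0 0" --pt "0 0 0" --pt "0 0 0" --pt "0 0 0" --pt "0 0 0" --roll '[4,9,15,21,27]' --gripper '[5,5,5,5,5]'

```text
time: 5.6
ee_pos: [544.5, 3.2, 81.9]
orientation: [0.655, 3.072, 0.001]
force: [0.9, 3.0, -2.3]
finger_gap: 15.3
gripper_force: 80.3
```

>>> step_arm --pt "0 0 0" --pt "0 0 0" --pt "0 0 0" --pt "0 0 0" --pt "0 0 0" --roll '[6,12,18,24,30]' --gripper '[5,5,5,5,5]'

```text
time: 6.02
ee_pos: [544.3, 2.8, 81.9]
orientation: [1.429, 2.798, 0.0]
force: [-1.0, 0.2, -2.4]
finger_gap: 14.9
gripper_force: 80.3
```

```bash
python3 go.py 544.2 2.6 81.7 93; python3 -c "
from plant import manip;print(manip.read_state()['moment'])"
```

```text
d tool [-0.1 -0.1  0.2] roll 32.9 tilt [ 0.  0. -1.] q7 0.6 t 6.0167 F [-1.   0.2 -2.4] yaw 125.9 at [544.3   2.8  81.9]
[0.08627272 0.15207154 0.10002116]
```

>>> step_arm --pt "0 0 0" --pt "0 0 0" --pt "0 0 0" --pt "0 0 0" --pt "0 0 0" --roll '[6,12,18,24,29]' --gripper '[5,5,5,5,5]'

```text
time: 6.43
ee_pos: [543.9, 2.5, 81.8]
orientation: [-2.084, -2.35, 0.001]
force: [-2.4, -1.3, -0.1]
finger_gap: 15.0
gripper_force: 80.5
```

>>> step_arm --pt "0 0 0" --pt "0 0 0" --pt "0 0 0" --pt "0 0 0" --roll '[2,4,6,6]' --gripper '[5,5,5,5]'

```text
time: 6.77
ee_pos: [543.9, 2.5, 81.8]
orientation: [-2.2, -2.242, 0.001]
force: [-4.1, -2.1, 1.5]
finger_gap: 15.1
gripper_force: 80.7
```

```bash
python3 go.py 544.2 2.6 81.7 97
python3 - <<'E'
from h import *
print(manip.read_state()['moment'])
b=eyes.grab_frame("scene")[210:310,270:380,::-1]
cv2.imwrite("pics/d4.png",cv2.resize(b,(660,600),interpolation=2))
E
```

```text
d tool [0.1 0.3 0.1] roll -5.9 tilt [-0.001 -0.    -1.   ] q7 0.21 t 6.7667 F [-4.1 -2.1  1.5] yaw 91.1 at [543.9   2.5  81.8]
[-0.35181525  1.00248847  0.02137002]
```

View pics/d4.png

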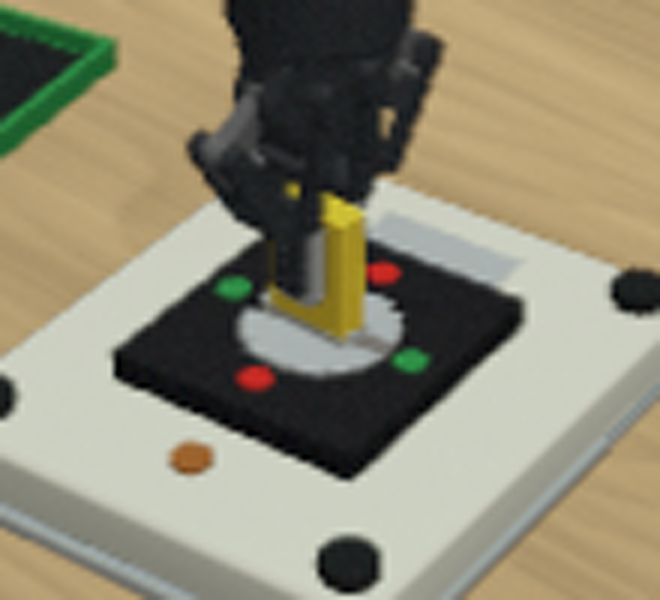

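>>> step_arm --pt "0 0 0" --pt "0 0 -8" --pt "0 0 -18" --pt "0 0 -30" --pt "0 0 -40" --roll '[-5,-5,-5,-5,-5]' --gripper '[5,5,5,5,5]'

```text
time: 7.23
ee_pos: [544.7, 2.7, 123.5]
orientation: [2.1, 2.335, 0.002]
force: [0.1, 0.5, -1.0]
finger_gap: 15.3
gripper_force: 80.4
```

```bash
python3 go.py 478 -335 125 100.6
```

```text
d tool [-328.7 -102.    -1.7] roll -4.5 tilt [ 0.001  0.    -1.   ] q7 0.26 t 7.2333 F [ 0.1  0.5 -1. ] yaw 96.1 at [544.7   2.7 123.5]
```

>>> step_arm --pt "-30 -9 0" --pt "-66 -20 0" --pt "-105 -32 0" --pt "-143 -44 0" --pt "-180 -56 0" --roll '[-1,-2,-3,-4,-4]' --gripper '[5,5,5,5,5]'

```text
time: 7.65
ee_pos: [507.6, -184.4, 122.9]
orientation: [2.015, 2.409, 0.0]
force: [0.9, -0.7, -1.3]
finger_gap: 14.9
gripper_force: 80.4
```

```bash
python3 go.py 478 -335 120 100.6
```

```text
d tool [-143.   -55.8    2.9] roll -0.4 tilt [ 0.001 -0.001 -1.   ] q7 0.59 t 7.65 F [ 0.9 -0.7 -1.3] yaw 100.2 at [ 507.6 -184.4  122.9]
```

>>> step_arm --pt "-37 -14 0" --pt "-74 -29 0" --pt "-110 -43 2" --pt "-135 -53 3" --pt "-143 -56 3" --roll '[0,0,0,0,0]' --gripper '[5,5,5,5,5]'

```text
time: 8.07
ee_pos: [476.1, -338.0, 119.6]
orientation: [2.022, 2.402, -0.004]
force: [-0.7, -1.4, -1.1]
finger_gap: 15.2
gripper_force: 80.5
```

>>> step_arm --pt "0 0 15" --pt "0 0 35" --pt "0 0 55" --pt "0 0 70" --pt "0 0 77" --roll '[0,0,0,0,0]' --gripper '[5,5,5,5,5]'

```text
time: 8.48
ee_pos: [478.0, -332.3, 40.8]
orientation: [-2.015, -2.408, 0.0]
force: [-0.1, -0.7, -1.2]
finger_gap: 15.1
gripper_force: 80.4
```

```bash
python3 go.py 478 -335 37 100.6
python3 - <<'E'
from h import *
b=eyes.grab_frame("scene")[150:270,190:310,::-1]
cv2.imwrite("pics/d5.png",cv2.resize(b,(600,600),interpolation=2))
E
```

```text
d tool [-2.7 -0.5  3.8] roll -0.5 tilt [-0.001  0.001 -1.   ] q7 0.8 t 8.4833 F [-0.1 -0.7 -1.2] yaw 100.1 at [ 478.  -332.3   40.8]
```

View pics/d5.png

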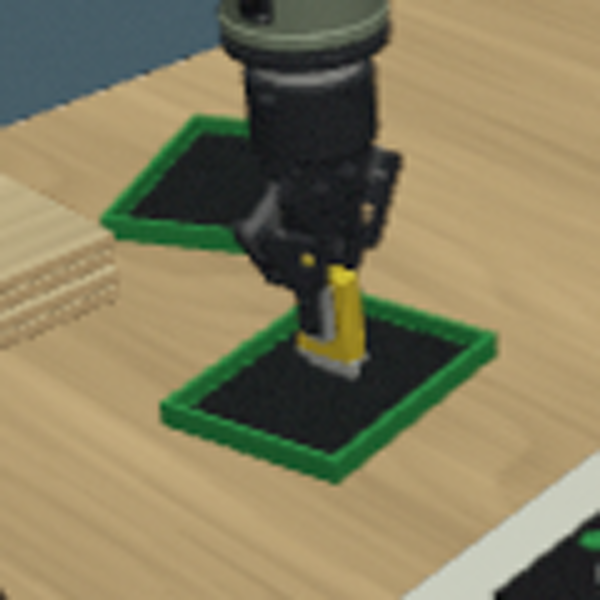

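The key is over the middle of the near tray, with the blade at about (340,365) in the crop. Next I lower it, open the gripper and retreat.

>>> step_arm --pt "0 0 3" --pt "0 0 5" --pt "0 0 5" --pt "0 0 5" --pt "0 0 5" --roll '[0,0,0,0,0]' --gripper '[5,5,5,25,45]'

```text
time: 8.95
ee_pos: [478.3, -333.2, 37.4]
orientation: [2.015, 2.409, -0.0]
force: [0.9, 0.9, -0.4]
finger_gap: 35.4
gripper_force: 0.0
```

>>> step_arm --pt "0 0 0" --pt "0 0 0" --pt "0 0 0" --pt "0 0 0" --pt "0 0 0" --roll '[0,0,0,0,0]' --gripper '[85,85,85,85,85]'

```text
time: 9.37
ee_pos: [478.1, -333.0, 36.9]
orientation: [2.016, 2.41, -0.0]
force: [0.5, 0.5, -0.7]
finger_gap: 84.8
gripper_force: 0.0
```

>>> step_arm --pt "0 0 -10" --pt "0 0 -25" --pt "0 0 -50" --pt "0 0 -80" --pt "0 0 -110" --roll '[0,0,0,0,0]' --gripper '[85,85,85,85,85]'

```text
time: 9.78
ee_pos: [477.8, -332.9, 148.7]
orientation: [-2.016, -2.41, 0.0]
force: [-0.9, -0.4, 0.0]
finger_gap: 85.2
gripper_force: 0.0
```

>>> step_arm --pt "0 0 -20" --pt "0 0 -40" --pt "0 0 -50" --pt "0 0 -50" --pt "0 0 -50" --roll '[0,0,0,0,0]' --gripper '[85,85,85,85,85]'

```text
time: 10.2
ee_pos: [478.0, -332.9, 196.8]
orientation: [2.016, 2.41, -0.0]
force: [-0.8, -0.1, -1.4]
finger_gap: 84.9
gripper_force: 0.0
```

Run:
```python
from h import *
b=eyes.grab_frame("scene")[150:310,190:370,::-1]
cv2.imwrite("pics/d6.png",cv2.resize(b,(675,600),interpolation=2))
```

```text
(no output)
```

View pics/d6.png

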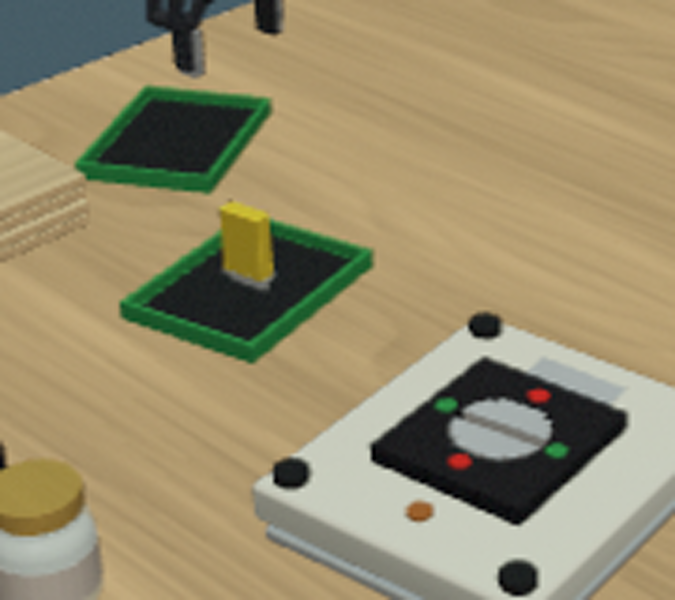

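The key stands in the near tray at about (248,250), and the slot lines up with the green dots at (446,405) and (556,450). The robot is clear of everything, so I'm handing in.

```bash
python3 -c "
from plant import finish_job;print(finish_job())"
```

```text
the job is handed in; nothing more can be done
None
```

The job is handed in, with no verdict shown: the last picture has the lock slot on the green dots, the yellow key standing released in the tray nearest the base, and the gripper clear, at about 10 s.

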